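Clear the trunking offcuts into the scrap drawer

TASK

Take the scraper block out of its tray and use it, not the fingers, to wipe all five trunking offcuts off the top of the drawer unit, over its open front edge and into the open scrap drawer below. Then put the scraper back in its tray, standing flat as it was, and after that push the drawer fully home until it seats behind its catch. Leave everything else on the desk where it is.

Things in the scene. Friction and masses are not known exactly. Their poses are not given: they have to be found in the camera images.
- drawer_unit: Low grey drawer unit, fixed, 270 deep (x) x 250 wide (y) mm. Origin: centre of its underside; -x is its front, where the drawer comes out (towards the robot's left). Flat top at z = 115; rim 15 high, 12 thick at both sides (inner faces y = +-100) and back (inner face x = 123); front edge x = -135 open, above the drawer. Offcuts lie on the top at x below 65; the strip x = 75 to 120 is free.
- front_edge (a point): Middle of the unit's open front edge, on the level of the top; axes as the unit.
- scrap_drawer (a joint): How far the drawer stands open, m: 0 = fully home (seated behind its spring catch, at the end stop), 0.18 = at its limit. In the last 10 mm a spring catch must be overcome (about 5 to 8 N); elsewhere it stays where it is left.
- drawer_in (a point): Centre of the drawer's inner floor; axes as the unit; moves with the drawer. Inside the drawer is 238 (x) x 210 (y), walls 67 high above the floor. Its front plate (12 thick, 244 wide, from z = 10 to 100 mm above the desk) stands at x = -125 to -137 from this point.
- drawer_handle (a point): Centre of the drawer's handle, a horizontal steel bar about 10 thick and 110 long (along y), 75 mm above the desk and 35 mm in front of the drawer's front plate; moves with the drawer.
- scraper: Scraper block standing in its tray: base 160 long (its y) x 32 thick (its x) x 30 high with a rubber underside, and a wooden grip on top, 100 long (y) x 24 thick (x), from 30 to 80 mm above the underside. Origin: centre of the underside; z up. 0.25 kg.
- scraper_tray: Shallow black tray fixed to the desk, 230 (its x) x 130 (its y) mm, rim 18 high, walls and floor 5 thick. Origin: centre of its underside.
- offcut1: Loose offcut of white plastic cable trunking: U-shaped channel, 60 long x 24 wide x 16 high mm (length along its x), 20 g. Origin: centre of its underside.
- offcut2: Loose offcut of white plastic cable trunking: U-shaped channel, 50 x 24 x 16 mm (length along its x), 20 g. Origin: centre of its underside.
- offcut3: Loose offcut of white plastic cable trunking: flat strip, 60 x 24 x 9 mm (length along its x), 20 g. Origin: centre of its underside.
- offcut4: Loose offcut of white plastic cable trunking: L-shaped end piece, 50 x 24 x 22 (base 6 thick, upstand at one end) mm (length along its x), 20 g. Origin: centre of its underside.
- offcut5: Loose offcut of white plastic cable trunking: square bar, 60 x 18 x 14 mm (length along its x), 20 g. Origin: centre of its underside.
- calculator: Black desk calculator, 110 x 150 x 18 mm, loose; leave it alone. Origin: centre of its underside.
- mouse: Black computer mouse, 110 x 62 x 30 mm, loose; leave it alone. Origin: centre of its underside.
- mug: White mug, 82 mm wide, 95 mm high, loose; leave it alone. Origin: centre of its underside.
- screwdriver: Screwdriver lying on the desk, 200 mm long (along its x), loose; leave it alone. Origin: centre of its underside.
- tape: Grey roll of tape lying flat, 110 mm outer diameter, 48 mm high, loose; leave it alone. Origin: centre of its underside.
- carton: Closed cardboard box, 140 x 190 x 90 mm, loose; leave it alone. Origin: centre of its underside.
Mind the look-alikes: they are no part of the job. What is shaped like the offcut2 but purple is not meant. What is shaped like the offcut4 but brown is not meant.

How it is judged (in metres and radians):
On the way, in this order (a step that is already met when the one before it is completed fails the run):
1. the scraper is lifted out of its tray (z of scraper in the frame of scraper_tray above 0.04 m), for 0.2 s.
2. all five offcuts lie in the drawer (x of offcut1 in the frame of drawer_in between -0.123 and 0.123 m and y of offcut1 in the frame of drawer_in between -0.108 and 0.108 m and z of offcut1 in the frame of drawer_in between -0.006 and 0.062 m and x of offcut2 in the frame of drawer_in between -0.123 and 0.123 m and y of offcut2 in the frame of drawer_in between -0.108 and 0.108 m and z of offcut2 in the frame of drawer_in between -0.006 and 0.062 m and x of offcut3 in the frame of drawer_in between -0.123 and 0.123 m and y of offcut3 in the frame of drawer_in between -0.108 and 0.108 m and z of offcut3 in the frame of drawer_in between -0.006 and 0.062 m and x of offcut4 in the frame of drawer_in between -0.123 and 0.123 m and y of offcut4 in the frame of drawer_in between -0.108 and 0.108 m and z of offcut4 in the frame of drawer_in between -0.006 and 0.062 m and x of offcut5 in the frame of drawer_in between -0.123 and 0.123 m and y of offcut5 in the frame of drawer_in between -0.108 and 0.108 m and z of offcut5 in the frame of drawer_in between -0.006 and 0.062 m), for 0.2 s.
3. the scraper stands flat in its tray again and is released (x of scraper in the frame of scraper_tray between -0.05 and 0.05 m and y of scraper in the frame of scraper_tray between -0.06 and 0.06 m and z of scraper in the frame of scraper_tray between -0.002 and 0.01 m and angle between scraper's own z axis and vertical below 0.1 rad and contact force between the fingers and scraper below 0.2 N and linear speed of scraper below 0.02 m/s), for 0.2 s.
4. the drawer is seated fully home (value of joint scrap_drawer below 0.003 m), for 0.2 s.
At the end, for the whole second after the job is handed in: All five offcuts lie inside the drawer (origins within its walls, under 62 mm above its floor); the drawer is within 3 mm of fully home; the scraper stands flat on its tray's floor (tilt under 0.1 rad, within 50 mm lengthwise and 60 mm across of its middle), released and at rest (all of step 2 and all of step 3 and value of joint scrap_drawer below 0.003 m); the robot touches nothing.
It fails at once if the gripper or arm touches an offcut (contact force between any of the fingers, the arm and offcut1 above 0.3 N or contact force between any of the fingers, the arm and offcut2 above 0.3 N or contact force between any of the fingers, the arm and offcut3 above 0.3 N or contact force between any of the fingers, the arm and offcut4 above 0.3 N or contact force between any of the fingers, the arm and offcut5 above 0.3 N).
It fails at once if another thing on the desk is shifted more than 30 mm (distance of any of calculator, mouse, mug, screwdriver, tape, carton from where it was at the start of the episode above 0.03 m).
It also fails if it takes over 72 s, if anything falls off the work surface, if the arm or the gripper's body presses on something with over 40 N, if the wrist force passes 120 N, or if a joint passes its speed limit or range.

ROBOT

A 6-joint arm with a two-finger parallel gripper is mounted at the origin on the work surface. World frame = base frame: x ahead of the robot, y to its left, z up, the work surface at z = 0. Lengths are in m, angles in degrees, forces in N, time in s.
With the tool pointing down it reaches from about 0.325 to 0.775 m from the base axis. Payload 9.3 kg.
Tool frame: the origin (TCP) lies between the finger pads; the fingertips stand 25 mm ahead of it and the grasp point (between the pads) lies 6 mm ahead of it; z points along the fingers, y is the line along which they close (so a half turn about z gives the same grasp; the last joint's range is limited). The gripper opens to 85 mm and grips with 20 to 120 N. Pads are 22 mm wide; open, the fingers measure 114 mm over their backs; the gripper's body (76 mm by 85 mm) begins 54 mm behind the grasp point. The pads swing forward as they close: fully open they stand 13 mm farther back than shut.
Start: joints at [-75.378, 14.817, 1.232, 76.415, 0, 81.257], TCP at [0.218, -0.505, 0.221] pointing down, gripper open.
Joint ranges: [-174.27, 174.27], [-52.1, 104.24], [-59.71, 78.15], [-110.17, 111.67], [-87.03, 83.33], [-180, 180]. Speed limits (degrees/s): [127.2, 127.2, 159.86, 180, 180, 180].

INTERFACE

Orientations are given as [roll, pitch, yaw] about the fixed x, y, z axes, in that order (R = Rz(yaw) Ry(pitch) Rx(roll)).
In Python, from station import manip gives the robot as it stands.
- The arm moves only by the tool apply_moves, never from a script. Its argument "motion" is text: rows parted by semicolons, each of 5 numbers parted by spaces: the shift along the tool's x, y, z scaled (see below), then the turn about the tool's z scaled (see below), then the opening, from 0 (shut) to 1 (fully open). In form: tx ty tz yaw grip; .... A call has exactly 5 rows; each row shifts and turns the commanded pose from where the row before left it, along the tool's axes as they then stand; what a row does not reach is not made up. The controller multiplies each number of a shift by 100 mm and each number of a turn by 4 degrees. A row lasts 1/12 s, in which the tool goes at most 41.7 mm and 7.16 degrees, less where a joint would pass 70% of its speed; a pose out of reach is approached as far as the arm can. A call with a number of a shift or a turn outside -1 to 1 is refused whole. A call with a gripper value outside its range is refused whole. The fingers move at their own pace and stop on an object; "grip_force" is the grip in N (left out, the last holds). Time passes only in rows, so rows that do not move let the fingers close, or fill a call up. It gives the time, the measured TCP pose, the force, the opening and the grip force at its end, in the units of the state.
- manip.get_state(): the state, without advancing time (a new reading comes with each control period).
- manip.camera(name): name is "scene" or "top" or "wrist"; returns a dict with "pixels" (384x512x3 uint8, red, green, blue), "fx", "fy", "cx", "cy" (pixels), "cam_to_world" (4x4, takes a point from camera to world coordinates). Camera axes: x right, y down, z forward; pixel columns grow to the right and rows downward; lengths in m; the calibration is good to about 2 mm. The wrist camera is an equidistant fisheye: a pixel r from the principal point sees the ray r / f radians off the axis. A picture is of the moment at which its call begins. There is no depth.
- manip.sign_off(): hands the job in; it is judged then, once.
Trained networks look in the newest picture that a camera, given by its name, has taken for a name from the list of things; names that differ only in an ending like _2 or _b are one class to them, and where a whole thing is asked for, a point or a joint stands for the part that bears it (a point fixed in the world has none). Each returns a list of dicts, best first, with "score" (0 to 1); they miss things now and then, are a little off and sometimes report something else, mostly with a low value. They report only what shows in the picture. A call takes as long as a camera call. They do not tell look-alikes from the thing itself.
- manip.recognise(query, camera): "uv" ([column, row] in pixels, amid what is visible of it).
- manip.outline_of(query, camera): "pixels" (384x512 bool, what is visible of it) and "uv" ([column, row] in pixels, amid what is visible of it).
The state is a dict: "time_s": time; "joint_pos": joint angles; "dq": joint speeds; "joint_torque": joint torques, N m; "eef_pos": TCP position; "ee_rot": TCP orientation; "force": force on the tool from outside, world axes, zero at the start; "moment": the same for the moment, N m; "finger_gap": finger opening in m; "gripper_force": force on a finger pad.
Only numpy, scipy, OpenCV 4.12 (cv2) and the standard library are available. Lean on these libraries where they do the work, as an engineer would, in place of code of your own. Each camera call takes 0.05 s, during which the arm holds its last target. There are 200 camera calls.

## Working session

There is one attempt and no reset: what is moved stays moved. The work goes in short steps, Python scripts to look and compute and a tool call to move; the robot and the scene stay as the last step left them, time stands still between calls to the robot, and variables do not carry over. Pictures are saved under pics/ and viewed, at most 10 in all, crops included, and the job is handed in when it is done.

Besides the shell and the picture viewer there is one more tool, called in YAML: its name, and indented under it one key for each argument. apply_moves: Moves the arm, as the interface text tells. Shifts and turns lie within -1 to 1; 1 stands for 100 mm of shift or 4 degrees of turn. Its arguments: {"type":"object","properties":{"motion":{"type":"string"},"grip_force":{"type":"number"}},"required":["motion"]}

```bash
mkdir -p pics; ls
cat > h.py <<'E'
import numpy as np,cv2
from station import manip
def ray(c,uv):
    T=np.array(c["cam_to_world"]); d=np.array([(uv[0]-c["cx"])/c["fx"],(uv[1]-c["cy"])/c["fy"],1.])
    return T[:3,3],T[:3,:3]@d
def at(c,uv,z):
    o,d=ray(c,uv); return (o+d*(z-o[2])/d[2]).round(4)
def proj(c,p):
    T=np.array(c["cam_to_world"]); q=T[:3,:3].T@(np.array(p)-T[:3,3]); return np.array([c["fx"]*q[0]/q[2]+c["cx"],c["fy"]*q[1]/q[2]+c["cy"]])
def save(c,n): cv2.imwrite(n,cv2.cvtColor(c["pixels"],cv2.COLOR_RGB2BGR))
E
python3 - <<'E'
from h import *
print(manip.get_state())
for n in("top","scene"):
    c=manip.camera(n); save(c,f"pics/{n}0.png"); print(n,c["fx"],c["cx"],c["cy"],np.array(c["cam_to_world"]).round(3).tolist())
    for q,z in(("drawer_unit",.12),("scraper",.08),("scraper_tray",.0),("drawer_handle",.075),("offcut1",.12),("offcut2",.12),("offcut3",.12),("offcut4",.12),("offcut5",.12)):
        print(q,[(np.round(r["uv"],0).tolist(),round(r["score"],2),at(c,r["uv"],z)[:2].tolist()) for r in manip.recognise(q,n)])
E
```

```text
pics
{'time_s': 0.0, 'joint_pos': array([-7.53776511e+01,  1.48521204e+01,  1.18981857e+00,  7.64146020e+01,
       -2.37881143e-03,  8.12577217e+01]), 'dq': array([-0.02669345,  0.06447142,  0.00738189,  0.05977682, -0.03242608,
        0.06218854]), 'joint_torque': array([-5.73848065e-04, -5.55644739e+01,  3.44531465e+01,  1.38439494e-02,
       -2.22644194e-04,  4.33869559e-06]), 'eef_pos': array([ 0.21804005, -0.50462332,  0.2207537 ]), 'ee_rot': array([-1.79923628e+02, -9.33746365e-03,  2.33646226e+01]), 'force': array([-0.44747566,  0.2935154 ,  0.3709169 ]), 'moment': array([ 0.00707755,  0.06114101, -0.00504389]), 'gripper_force': 0.0, 'finger_gap': 0.0853157284366277}
top 480.1744974317943 256.2136242896371 193.34540175505 [[-0.062, -0.971, 0.23, 0.226], [-0.998, 0.06, -0.019, -0.05], [0.004, -0.23, -0.973, 1.435], [0.0, 0.0, 0.0, 1.0]]
drawer_unit [([262.0, 203.0], 0.97, [0.5073, -0.0902]), ([217.0, 212.0], 0.45, [0.4885, 0.0365]), ([332.0, 267.0], 0.26, [0.3173, -0.2676])]
scraper [([105.0, 220.0], 0.77, [0.4941, 0.3595]), ([162.0, 280.0], 0.25, [0.3156, 0.1997])]
scraper_
[... 2611 characters left out ...]
, ([263.0, 188.0], 0.61, [0.5575, -0.0644]), ([258.0, 169.0], 0.6, [0.4631, -0.0844]), ([226.0, 171.0], 0.59, [0.4801, -0.1752]), ([227.0, 194.0], 0.48, [0.5915, -0.1563])]
offcut4 [([292.0, 264.0], 0.8, [0.8203, 0.0102]), ([245.0, 261.0], 0.68, [0.8205, -0.0875]), ([263.0, 188.0], 0.61, [0.5575, -0.0644]), ([258.0, 169.0], 0.6, [0.4631, -0.0844]), ([226.0, 171.0], 0.59, [0.4801, -0.1752]), ([227.0, 194.0], 0.48, [0.5915, -0.1563])]
offcut5 [([292.0, 264.0], 0.8, [0.8203, 0.0102]), ([245.0, 261.0], 0.68, [0.8205, -0.0875]), ([263.0, 188.0], 0.61, [0.5575, -0.0644]), ([258.0, 169.0], 0.6, [0.4631, -0.0844]), ([226.0, 171.0], 0.59, [0.4801, -0.1752]), ([227.0, 194.0], 0.48, [0.5915, -0.1563])]
```

Run:
```python
import cv2
a=cv2.imread("pics/top0.png")[110:310,60:360]
cv2.imwrite("pics/c0.png",cv2.resize(a,(800,533),interpolation=cv2.INTER_CUBIC))
```

```text
(no output)
```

View pics/c0.png

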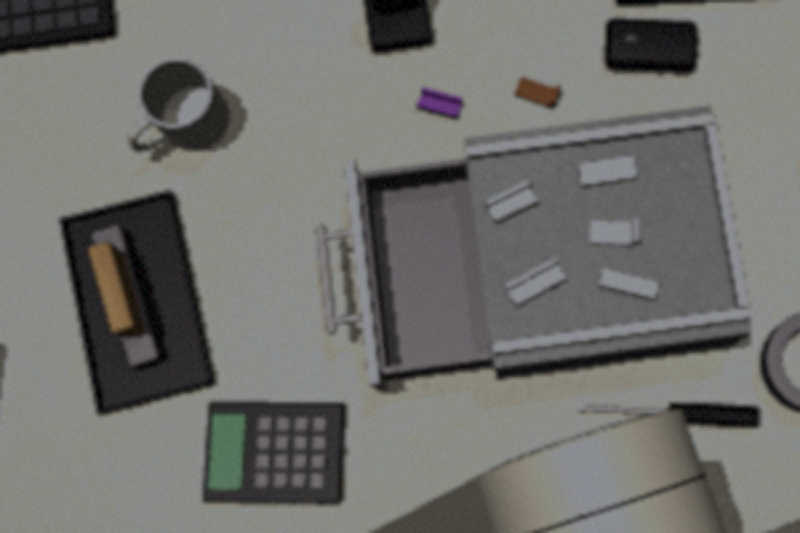

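View pics/scene0.png

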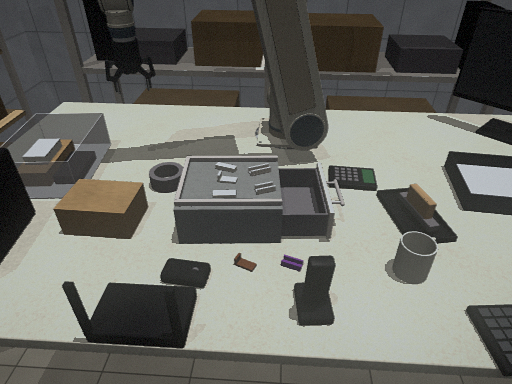

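The top crop shows the scraper's wooden grip at crop (112,287), five white offcuts on the unit top, and the drawer open towards +y. The only purple (440,103) and brown (538,92) pieces lie on the desk. The five white pieces on the unit are the ones meant, by colour and place, and this enlarged crop confirms it.

```bash
cat >> h.py <<'E'
def rect(pts):
    r=cv2.minAreaRect(np.float32(np.array(pts)[:,:2]*1000)); return r
E
python3 - <<'E'
from h import *
c=manip.camera("top"); k=2.6667
cv=lambda p:(p[0]/k+60,p[1]/k+110)
g=lambda n,P,z:print(n,[at(c,cv(p),z)[:2].tolist() for p in P],rect([at(c,cv(p),z) for p in P]))
g("unit rim",[(467,143),(712,110),(748,320),(497,352)],.130)
g("tray",[(62,217),(172,192),(215,383),(102,411)],.018)
g("grip",[(90,245),(110,242),(133,328),(110,333)],.085)
g("base ends",[(112,228),(145,365)],.035)
g("drawer plate",[(346,164),(357,163),(382,380),(370,384)],.1)
g("handle",[(322,228),(331,332)],.08)
g("calc",[(208,402),(345,402),(342,503),(203,500)],.018)
for n in("scraper","scraper_tray"):
    m=max(manip.outline_of(n,"top"),key=lambda r:r["score"])["pixels"].astype(np.uint8)
    q=cv2.findContours(m,0,2)[0]; q=max(q,key=cv2.contourArea)[:,0]
    print(n,rect([at(c,p,.05 if n=="scraper" else .01) for p in q]))
    
for r in manip.recognise("offcut1","top"): print(r["uv"],at(c,r["uv"],.122))
print(manip.get_state()["time_s"])
E
```

```text
unit rim [[0.6238, -0.0204], [0.6446, -0.2841], [0.4163, -0.2993], [0.3993, -0.0394]] ((520.1600341796875, -161.2451934814453), (228.78829956054688, 264.51904296875), 4.510007858276367)
tray [[0.5984, 0.446], [0.6202, 0.3214], [0.3991, 0.274], [0.3761, 0.3978]] ((498.75006103515625, 360.0000305175781), (230.9267578125, 126.40148162841797), 12.100065231323242)
grip [[0.5478, 0.3919], [0.5498, 0.3705], [0.4546, 0.345], [0.4508, 0.3693]] ((501.20001220703125, 368.45001220703125), (101.41106414794922, 24.528398513793945), 13.115352630615234)
base ends [[0.5778, 0.384], [0.4214, 0.3463]] ((499.5999755859375, 365.1499938964844), (160.87960815429688, 0.0), -166.44744873046875)
drawer plate [[0.6173, 0.1122], [0.6177, 0.1003], [0.3815, 0.0819], [0.3781, 0.0945]] ((498.17291259765625, 96.95919799804688), (239.8539581298828, 12.816546440124512), 4.231982707977295)
handle [[0.5525, 0.1428], [0.4382, 0.1362]] ((495.3500061035156, 139.5), (114.4903793334961, 0.0), -176.69525146484375)
calc [[0.3787, 0.2818], [0.3694, 0.1315], [0.261, 0.138], [0.2735, 0.2878]] ((319.8500671386719, 209.9000244140625), (150.79444885253906, 108.5945053100586), 86.45925903320312)
scraper ((493.9276123046875, 365.4683532714844), (164.27444458007812, 48.019432067871094), 16.525358200073242)Traceback (most recent call last):
  File "<stdin>", line 13, in <module>
ValueError: max() iterable argument is empty
```

apply_moves:
  motion: "0 0 -0.2 -1 1; 0 0 -0.2 -1 1; 0 0 -0.2 -1 1; 0 0 -0.2 -1 1; 0 0 -0.2 -1 1"

```text
time_s: 1.57
eef_pos: [0.2181, -0.5047, 0.3224]
ee_rot: [180.0, 0.0, 43.6]
force: [-0.0, -0.7, -0.5]
finger_gap: 0.0854
gripper_force: 0.0
```

apply_moves:
  motion: "0 0 -0.2 -1 1; 0 0 -0.2 -1 1; 0 0 -0.2 -1 1; 0 0 -0.2 -1 1; 0 0 -0.2 -1 1"

```text
time_s: 1.98
eef_pos: [0.2181, -0.5047, 0.4225]
ee_rot: [180.0, 0.0, 63.6]
force: [-0.1, 0.1, 0.2]
finger_gap: 0.0853
gripper_force: 0.0
```

apply_moves:
  motion: "0 0 0 -1 1; 0 0 0 -1 1; 0 0 0 -1 1; 0 0 0 -1 1; 0 0 0 -1 1"

```text
time_s: 2.4
eef_pos: [0.2181, -0.5049, 0.4214]
ee_rot: [180.0, 0.0, 83.6]
force: [0.9, -0.1, 0.1]
finger_gap: 0.0852
gripper_force: 0.0
```

apply_moves:
  motion: "0 0 0 -1 1; 0 0 0 -1 1; 0 0 0 -1 1; 0 0 0 -1 1; 0 0 0 -1 1"

```text
time_s: 2.82
eef_pos: [0.2181, -0.5049, 0.4214]
ee_rot: [-180.0, -0.0, 103.6]
force: [-0.1, 0.5, 0.7]
finger_gap: 0.0854
gripper_force: 0.0
```

apply_moves:
  motion: "0 0 0 -1 1; 0 0 0 -1 1; 0 0 0 -1 1; 0 0 0 -1 1; 0 0 0 -1 1"

```text
time_s: 3.23
eef_pos: [0.2181, -0.5049, 0.4214]
ee_rot: [-180.0, 0.0, 123.6]
force: [0.1, -0.8, -0.2]
finger_gap: 0.0854
gripper_force: 0.0
```

apply_moves:
  motion: "0 0 0 -1 1; 0 0 0 -1 1; 0 0 0 -1 1; 0 0 0 -1 1; 0 0 0 -1 1"

```text
time_s: 3.65
eef_pos: [0.2181, -0.5049, 0.4214]
ee_rot: [-180.0, 0.0, 143.6]
force: [0.3, -0.0, 0.5]
finger_gap: 0.0856
gripper_force: 0.0
```

apply_moves:
  motion: "0 0 0 -1 1; 0 0 0 -1 1; 0 0 0 -1 1; 0 0 0 -1 1; 0 0 0 -1 1"

```text
time_s: 4.07
eef_pos: [0.2181, -0.5049, 0.4214]
ee_rot: [-180.0, 0.0, 163.6]
force: [-0.1, -0.4, 0.0]
finger_gap: 0.0853
gripper_force: 0.0
```

apply_moves:
  motion: "0 0 0 -1 1; 0 0 0 -1 1; 0 0 0 -1 1; 0 0 0 -1 1; 0 0 0 -1 1"

```text
time_s: 4.48
eef_pos: [0.2181, -0.5049, 0.4214]
ee_rot: [-180.0, -0.0, -176.4]
force: [-0.1, -0.1, 0.2]
finger_gap: 0.0854
gripper_force: 0.0
```

apply_moves:
  motion: "0 0 0 -1 1; 0 0 0 -1 1; 0 0 0 -0.5 1; 0 0 0 0 1; 0 0 0 0 1"

```text
time_s: 4.9
eef_pos: [0.2181, -0.5049, 0.4214]
ee_rot: [-180.0, -0.0, -166.7]
force: [0.0, 0.3, 0.5]
finger_gap: 0.085
gripper_force: 0.0
```

apply_moves:
  motion: "-0.295 0.226 0 0 1; -0.295 0.226 0 0 1; -0.295 0.226 0 0 1; -0.295 0.226 0 0 1; -0.295 0.226 0 0 1"

```text
time_s: 5.32
eef_pos: [0.3362, -0.3594, 0.4215]
ee_rot: [-180.0, 0.0, -166.8]
force: [-0.1, -0.4, 0.2]
finger_gap: 0.0853
gripper_force: 0.0
```

apply_moves:
  motion: "-0.295 0.226 0 0 1; -0.295 0.226 0 0 1; -0.295 0.226 0 0 1; -0.295 0.226 0 0 1; -0.295 0.226 0 0 1"

```text
time_s: 5.73
eef_pos: [0.4537, -0.2151, 0.4216]
ee_rot: [-180.0, 0.0, -166.7]
force: [1.0, -1.2, 0.0]
finger_gap: 0.0854
gripper_force: 0.0
```

apply_moves:
  motion: "-0.295 0.226 0 0 1; -0.295 0.226 0 0 1; 0 0 0 0 1; 0 0 0 0 1; 0 0 0 0 1"

```text
time_s: 6.15
eef_pos: [0.4998, -0.1592, 0.4213]
ee_rot: [-180.0, -0.0, -166.6]
force: [-0.2, -0.6, 1.2]
finger_gap: 0.0857
gripper_force: 0.0
```

Run:
```python
from h import *
c=manip.camera("wrist"); np.savez("w1.npz",**c); save(c,"pics/w1.png")
print(c["fx"],c["cx"],c["cy"],np.array(c["cam_to_world"]).round(3).tolist(),manip.get_state()["eef_pos"])
cv2.imwrite("pics/w1b.png",cv2.resize(cv2.imread("pics/w1.png"),(800,600)))
```

```text
297.3186396354542 258.1816902134249 190.61482509888967 [[-0.231, 0.932, 0.279, 0.429], [0.973, 0.222, 0.066, -0.175], [-0.001, 0.286, -0.958, 0.573], [0.0, 0.0, 0.0, 1.0]] [ 0.49948272 -0.15972258  0.42142594]
```

View pics/w1b.png

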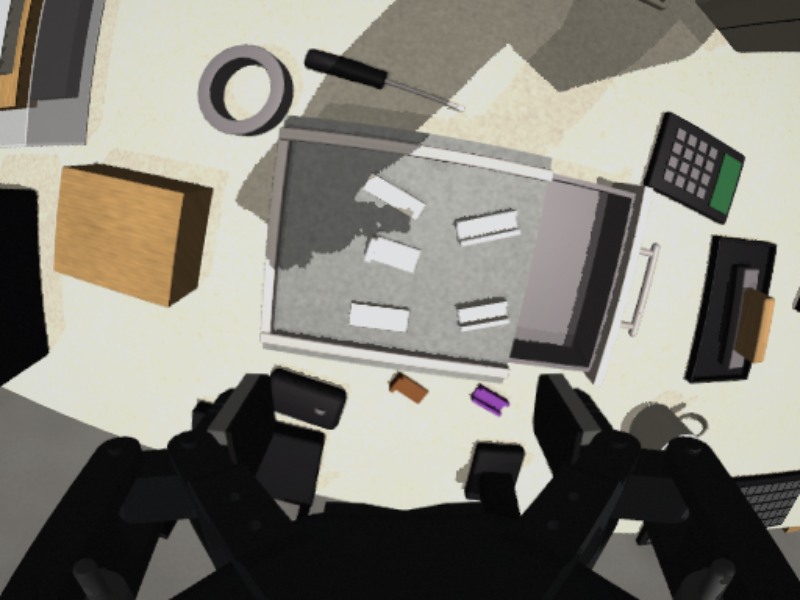

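```bash
cat >> h.py <<'E'
def atw(c,uv,z):
    T=np.array(c["cam_to_world"]); d=np.array([uv[0]-c["cx"],uv[1]-c["cy"]])/c["fx"]; r=np.hypot(*d)
    v=np.r_[d/r*np.sin(r),np.cos(r)]; v=T[:3,:3]@v; o=T[:3,3]; return (o+v*(z-o[2])/v[2]).round(4)
E
python3 - <<'E'
from h import *
c=np.load("w1.npz"); k=1.5625
g=lambda n,P,z:print(n,[atw(c,(p[0]/k,p[1]/k),z)[:2].tolist() for p in P])
g("back inner corners",[(289,143),(274,332)],.115)
g("front edge",[(547,182),(510,362)],.115)
g("near rim top outer",[(287,125),(552,158)],.13)
g("near rim top inner",[(287,137),(550,178)],.13)
g("far rim top outer",[(262,347),(506,381)],.13)
g("far rim top inner",[(272,333),(507,367)],.13)
g("plate top",[(648,188),(598,382)],.1)
g("handle",[(656,246),(632,333)],.08)
off=[(394,197),(393,255),(380,317),(488,227),(483,314)]
g("offs",off,.122)
g("grip top",[(744,287),(773,296),(765,361),(735,358)],.085)
g("tray",[(713,236),(775,241),(746,380),(686,381)],.018)
g("offcut ext near",[(370,176),(424,208),(518,211),(350,328),(459,325)],.122)
E
```

```text
back inner corners [[0.4329, -0.2906], [0.6322, -0.2711]]
front edge [[0.41, -0.031], [0.6067, -0.0124]]
near rim top outer [[0.4159, -0.2927], [0.3863, -0.037]]
near rim top inner [[0.4274, -0.2901], [0.406, -0.0338]]
far rim top outer [[0.6459, -0.2788], [0.6235, -0.0148]]
far rim top inner [[0.6272, -0.27], [0.6072, -0.0191]]
plate top [[0.3797, 0.0922], [0.6155, 0.1119]]
handle [[0.4397, 0.1371], [0.5509, 0.1451]]
offs [[0.4632, -0.1765], [0.5194, -0.1644], [0.5856, -0.1628], [0.4697, -0.0797], [0.558, -0.0599]]
grip top [[0.4508, 0.2975], [0.448, 0.3627], [0.5419, 0.4006], [0.5488, 0.3326]]
tray [[0.3999, 0.2683], [0.3685, 0.3996], [0.5971, 0.4518], [0.6196, 0.3178]]
offcut ext near [[0.4484, -0.2037], [0.4669, -0.1457], [0.4465, -0.0545], [0.6048, -0.1906], [0.5753, -0.0812]]
```

The view shows the unit top with its front edge from (547,182) to (510,362), the drawer open to the right, and the scraper at (750,320). The sizes agree with those given: 199 mm between the rims, 259 mm deep. Moving over the scraper.

apply_moves:
  motion: "-0.081 0.341 0.1 0 1; -0.081 0.341 0.1 0 1; -0.081 0.341 0.1 0 1; -0.081 0.341 0.1 0 1; -0.081 0.341 0.1 0 1"

```text
time_s: 6.62
eef_pos: [0.4991, 0.0159, 0.3713]
ee_rot: [-180.0, 0.0, -166.8]
force: [0.3, -0.2, -0.7]
finger_gap: 0.0855
gripper_force: 0.0
```

apply_moves:
  motion: "-0.081 0.341 0.1 0 1; -0.081 0.341 0.1 0 1; -0.081 0.341 0.1 0 1; -0.081 0.341 0.1 0 1; -0.081 0.341 0.1 0 1"

```text
time_s: 7.03
eef_pos: [0.4997, 0.1913, 0.3213]
ee_rot: [-180.0, 0.0, -166.8]
force: [1.2, -0.8, -0.2]
finger_gap: 0.085
gripper_force: 0.0
```

apply_moves:
  motion: "-0.081 0.341 0.1 0 1; -0.081 0.341 0.1 0 1; -0.081 0.341 0.1 0 1; -0.081 0.341 0.1 0 1; -0.081 0.341 0.1 0 1"

```text
time_s: 7.45
eef_pos: [0.5004, 0.3666, 0.2713]
ee_rot: [-180.0, 0.0, -166.8]
force: [0.7, -0.2, 0.9]
finger_gap: 0.0854
gripper_force: 0.0
```

apply_moves:
  motion: "0 0 0 0 1; 0 0 0 0 1; 0 0 0 0 1; 0 0 0 0 1; 0 0 0 0 1"

```text
time_s: 7.87
eef_pos: [0.5004, 0.365, 0.2723]
ee_rot: [180.0, 0.1, -166.8]
force: [0.1, -0.3, 0.8]
finger_gap: 0.0855
gripper_force: 0.0
```

Run:
```python
from h import *
c=manip.camera("wrist"); np.savez("w2.npz",**c); save(c,"pics/w2.png")
s=manip.get_state(); print(s["eef_pos"],s["ee_rot"])
cv2.imwrite("pics/w2b.png",cv2.resize(cv2.imread("pics/w2.png"),(800,600)))
```

```text
[0.50036494 0.36517899 0.27224918] [ 1.79989033e+02  7.01032652e-02 -1.66749818e+02]
```

View pics/w2b.png

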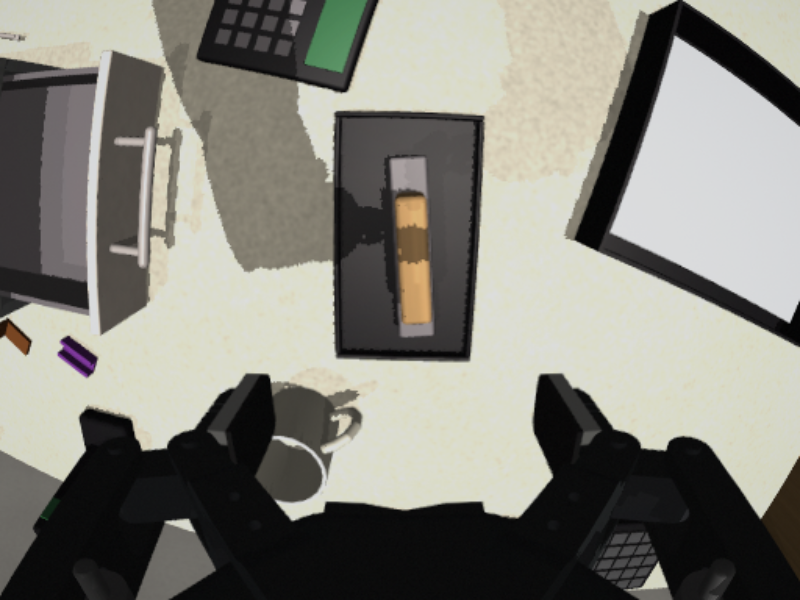

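Run:
```python
from h import *
c=np.load("w2.npz"); k=1.5625
def g(n,P,z):
    q=np.array([atw(c,(p[0]/k,p[1]/k),z)[:2] for p in P]); print(n,q.tolist(),q.mean(0),rect(q))
g("grip",[(397,196),(427,195),(432,324),(404,325)],.085)
g("base",[(389,157),(425,156),(433,335),(401,337)],.035)
g("tray",[(335,113),(483,117),(469,359),(336,357)],.018)
g("mug",[(300,440),(245,490),(328,470)],.095)
```

```text
grip [[0.4543, 0.3503], [0.4486, 0.3713], [0.544, 0.399], [0.5498, 0.378]] [0.499175 0.37465 ] ((499.1500549316406, 374.6499938964844), (99.71569061279297, 21.784433364868164), 16.1749324798584)
base [[0.4277, 0.3365], [0.42, 0.3653], [0.571, 0.4098], [0.5794, 0.3822]] [0.499525 0.37345 ] ((499.25262451171875, 373.6152038574219), (158.43417358398438, 29.796916961669922), 16.76506233215332)
tray [[0.3996, 0.2815], [0.3734, 0.4067], [0.5935, 0.4527], [0.6208, 0.3276]] [0.496825 0.367125] ((497.0999755859375, 367.1499938964844), (225.98574829101562, 128.03915405273438), 11.804667472839355)
mug [[0.6703, 0.3144], [0.7459, 0.2688], [0.6963, 0.3432]] [0.70416667 0.3088    ] ((717.9367065429688, 307.9080810546875), (38.09002685546875, 88.28773498535156), 58.90269470214844)
```

apply_moves:
  motion: "0.01 0.07 0.2 -0.8 1; 0 0 0.25 0 1; 0 0 0.25 0 1; 0 0 0.25 0 1; 0 0 0.25 0 1"

```text
time_s: 8.33
eef_pos: [0.4975, 0.3723, 0.151]
ee_rot: [180.0, 0.1, -163.5]
force: [0.5, 1.5, -0.0]
finger_gap: 0.0855
gripper_force: 0.0
```

apply_moves:
  motion: "0 0 0.25 0 1; 0 0 0.25 0 1; 0 0 0.2 0 1; 0 0 0.14 0 1; 0 0 0 0 1"

```text
time_s: 8.75
eef_pos: [0.4962, 0.3716, 0.0648]
ee_rot: [-179.9, -0.2, -163.5]
force: [-0.3, -0.2, -0.4]
finger_gap: 0.0856
gripper_force: 0.0
```

apply_moves:
  motion: "0 0 0 0 0; 0 0 0 0 0; 0 0 0 0 0; 0 0 0 0 0; 0 0 0 0 0"
  grip_force: 80

```text
time_s: 9.17
eef_pos: [0.4976, 0.3733, 0.0683]
ee_rot: [180.0, 0.1, -163.4]
force: [0.5, -1.2, 0.2]
finger_gap: 0.0255
gripper_force: 0.1
```

apply_moves:
  motion: "0 0 0 0 0; 0 0 0 0 0; 0 0 0 0 0; 0 0 0 0 0; 0 0 0 0 0"

```text
time_s: 9.58
eef_pos: [0.4977, 0.3732, 0.0687]
ee_rot: [-180.0, 0.1, -163.4]
force: [-0.7, -1.2, 6.9]
finger_gap: 0.0214
gripper_force: 78.5
```

apply_moves:
  motion: "0 0 -0.25 0 0; 0 0 -0.25 0 0; 0 0 -0.25 0 0; 0 0 -0.25 0.7 0; 0 0 -0.25 0.7 0"

```text
time_s: 10.0
eef_pos: [0.4969, 0.373, 0.1936]
ee_rot: [-180.0, -0.0, -169.1]
force: [0.3, 0.9, -3.0]
finger_gap: 0.0211
gripper_force: 79.3
```

apply_moves:
  motion: "0 0 -0.25 0.7 0; 0 0 -0.25 0.8 0; 0 0 -0.15 0 0; 0 0 0 0 0; 0 0 0 0 0"

```text
time_s: 10.42
eef_pos: [0.4973, 0.3732, 0.2574]
ee_rot: [180.0, 0.0, -175.0]
force: [-0.0, 0.4, -2.7]
finger_gap: 0.0212
gripper_force: 79.3
```

apply_moves:
  motion: "0.009 -0.314 0 0 0; 0.009 -0.314 0 0 0; 0.009 -0.314 0 0 0; 0.009 -0.314 0 0 0; 0.009 -0.314 0 0 0"

```text
time_s: 10.83
eef_pos: [0.5054, 0.2148, 0.2553]
ee_rot: [-180.0, -0.2, -175.0]
force: [0.7, -0.2, -3.6]
finger_gap: 0.0209
gripper_force: 79.4
```

apply_moves:
  motion: "0.009 -0.314 0 0 0; 0.009 -0.314 0 0 0; 0.009 -0.314 0 0 0; 0.009 -0.314 0 0 0; 0.009 -0.314 0 0 0"

```text
time_s: 11.25
eef_pos: [0.5145, 0.0581, 0.2555]
ee_rot: [180.0, -0.2, -175.0]
force: [-0.2, 0.5, -2.5]
finger_gap: 0.0209
gripper_force: 79.4
```

apply_moves:
  motion: "0.009 -0.314 0 0 0; 0.009 -0.314 0 0 0; 0.009 -0.314 0 0 0; 0.009 -0.314 0 0 0; 0.009 -0.314 0 0 0"

```text
time_s: 11.67
eef_pos: [0.5237, -0.0986, 0.2555]
ee_rot: [179.9, -0.1, -175.0]
force: [0.6, 0.3, -3.5]
finger_gap: 0.0213
gripper_force: 79.4
```

apply_moves:
  motion: "0.009 -0.314 0 0 0; 0.009 -0.314 0 0 0; 0.009 -0.314 0 0 0; 0.009 -0.314 0 0 0; 0.009 -0.314 0 0 0"

```text
time_s: 12.08
eef_pos: [0.5329, -0.2554, 0.2553]
ee_rot: [179.9, -0.1, -175.0]
force: [0.1, 0.7, -2.3]
finger_gap: 0.021
gripper_force: 79.4
```

apply_moves:
  motion: "0 0 0 0 0; 0 0 0 0 0; 0 0 0 0 0; 0 0 0 0 0; 0 0 0 0 0"

```text
time_s: 12.5
eef_pos: [0.5336, -0.253, 0.2572]
ee_rot: [180.0, -0.0, -175.0]
force: [0.2, -0.2, -2.1]
finger_gap: 0.0209
gripper_force: 79.6
```

Run:
```python
from h import *
c=manip.camera("wrist"); np.savez("w3.npz",**c); save(c,"pics/w3.png")
s=manip.get_state(); print(s["eef_pos"],s["ee_rot"])
cv2.imwrite("pics/w3b.png",cv2.resize(cv2.imread("pics/w3.png"),(800,600)))
```

```text
[ 0.53365161 -0.25303441  0.25742594] [ 1.79997829e+02  8.70800951e-04 -1.74957636e+02]
```

View pics/w3b.png

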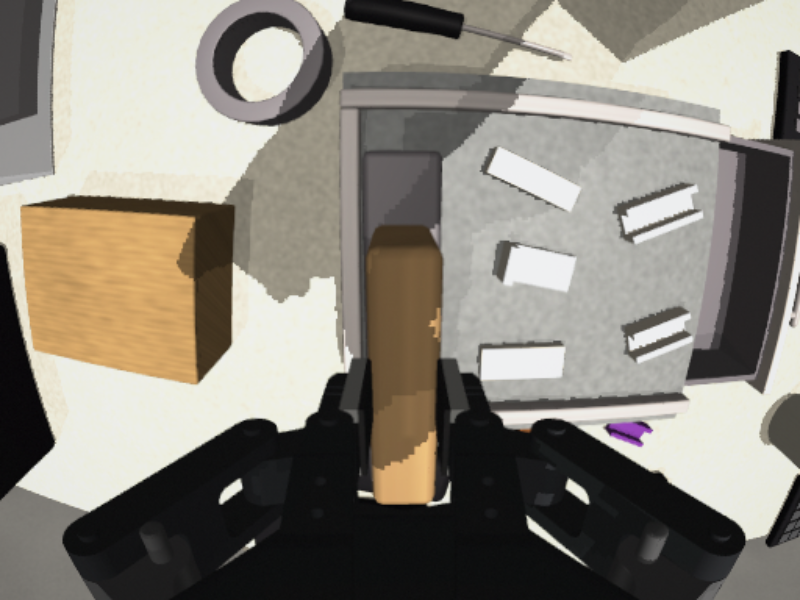

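The picture shows the scraper held square, its near base end at (365–441,150), all five offcuts ahead of it and the rim clear.

Run:
```python
from h import *
c=np.load("w3.npz"); k=1.5625
g=lambda n,P,z:print(n,[atw(c,(p[0]/k,p[1]/k),z)[:2].tolist() for p in P])
g("base end near",[(366,153),(441,152)],.2237)
g("near rim inner top",[(360,108),(700,138)],.130)
g("far rim inner top",[(500,402),(688,398)],.130)
g("back rim inner top",[(358,108),(358,350)],.130)
g("front edge",[(718,142),(688,380)],.115)
g("offc",[(497,148),(480,376),(565,376),(630,360),(617,230),(655,185)],.124)
```

```text
base end near [[0.4582, -0.2735], [0.4552, -0.2441]]
near rim inner top [[0.4299, -0.2869], [0.4131, -0.0599]]
far rim inner top [[0.6135, -0.1775], [0.6068, -0.0189]]
back rim inner top [[0.4299, -0.2881], [0.5822, -0.2776]]
front edge [[0.4096, -0.0316], [0.598, -0.0125]]
offc [[0.4456, -0.2023], [0.5972, -0.1935], [0.5937, -0.1311], [0.5787, -0.0811], [0.4866, -0.1138], [0.452, -0.0893]]
```

apply_moves:
  motion: "0.05 0 0.2 0 0; 0 0 0.2 0 0; 0 0 0.2 0 0; 0 0 0.12 0 0; 0 0 0.05 0 0"

```text
time_s: 12.97
eef_pos: [0.528, -0.2533, 0.1787]
ee_rot: [179.9, -0.1, -175.0]
force: [-3.2, 0.0, 3.6]
finger_gap: 0.0211
gripper_force: 80.3
```

apply_moves:
  motion: "0 0 0 0 0; 0 0 0 0 0; 0 0 0.01 0 0; 0 0 0 0 0; 0 0 0 0 0"

```text
time_s: 13.38
eef_pos: [0.5289, -0.2546, 0.1799]
ee_rot: [-180.0, 0.0, -175.0]
force: [0.0, -0.4, -3.0]
finger_gap: 0.0213
gripper_force: 79.6
```

apply_moves:
  motion: "0 0 0.012 0 0; 0 0.08 0 0 0; 0 0.1 0 0 0; 0 0.1 0 0 0; 0 0.1 0 0 0"

```text
time_s: 13.8
eef_pos: [0.5255, -0.2162, 0.1788]
ee_rot: [-179.9, 0.1, -175.0]
force: [1.7, -1.3, -1.2]
finger_gap: 0.0213
gripper_force: 79.8
```

apply_moves:
  motion: "0 0.1 0 0 0; 0 0.1 0 0 0; 0 0.1 0 0 0; 0 0.1 0 0 0; 0 0.1 0 0 0"

```text
time_s: 14.22
eef_pos: [0.5213, -0.1663, 0.1788]
ee_rot: [-179.9, 0.1, -175.0]
force: [-0.8, 0.6, -2.1]
finger_gap: 0.0208
gripper_force: 79.8
```

apply_moves:
  motion: "0 0.1 0 0 0; 0 0.1 0 0 0; 0 0.1 0 0 0; 0 0.1 0 0 0; 0 0.1 0 0 0"

```text
time_s: 14.63
eef_pos: [0.517, -0.1166, 0.1789]
ee_rot: [-179.9, 0.1, -175.0]
force: [1.4, -1.2, 1.5]
finger_gap: 0.0212
gripper_force: 79.8
```

Run:
```python
from h import *
c=manip.camera("wrist"); np.savez("w4.npz",**c); save(c,"pics/w4.png")
s=manip.get_state(); print(s["eef_pos"],s["ee_rot"])
cv2.imwrite("pics/w4b.png",cv2.resize(cv2.imread("pics/w4.png"),(800,600)))
```

```text
[ 0.51645892 -0.11461504  0.17863828] [ 1.79966512e+02  4.29395926e-02 -1.74989291e+02]
```

View pics/w4b.png

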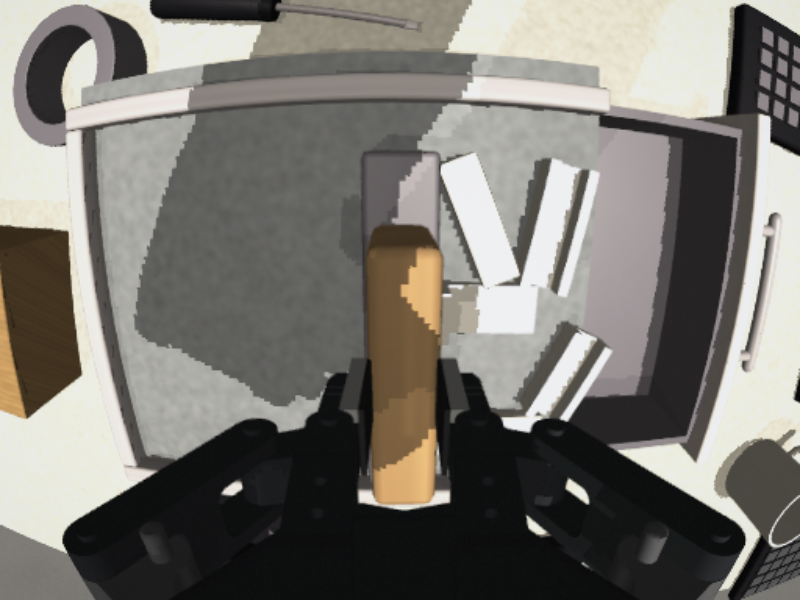

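All five offcuts are being carried ahead of the scraper, none left behind; the front pieces are at the edge (600,170).

apply_moves:
  motion: "0 0.08 0 0 0; 0 0.08 0 0 0; 0 0.08 0 0 0; 0 0.08 0 0 0; 0 0.08 0 0 0"

```text
time_s: 15.1
eef_pos: [0.5135, -0.0773, 0.1789]
ee_rot: [-179.9, 0.1, -175.0]
force: [-1.3, -18.2, 17.0]
finger_gap: 0.0213
gripper_force: 82.2
```

apply_moves:
  motion: "0 0.08 0 0 0; 0 0.08 0 0 0; 0 0.08 0 0 0; 0 0.08 0 0 0; 0 0.08 0 0 0"

```text
time_s: 15.52
eef_pos: [0.5098, -0.037, 0.1787]
ee_rot: [-179.9, 0.0, -175.0]
force: [0.3, -3.0, 17.5]
finger_gap: 0.0214
gripper_force: 82.6
```

apply_moves:
  motion: "0 0.08 0 0 0; 0 0.08 0 0 0; 0 0.08 0 0 0; 0 0.08 0 0 0; 0 0.08 0 0 0"

```text
time_s: 15.93
eef_pos: [0.5054, 0.004, 0.1773]
ee_rot: [179.9, -0.1, -175.0]
force: [-0.3, -0.3, -2.7]
finger_gap: 0.0212
gripper_force: 79.9
```

apply_moves:
  motion: "0 0 0 0 0; 0 0 0 0 0; 0 0 -0.1 0 0; 0 0 -0.2 0 0; 0 0 -0.2 0 0"

```text
time_s: 16.35
eef_pos: [0.5058, 0.0024, 0.2287]
ee_rot: [180.0, -0.1, -175.1]
force: [0.8, 0.2, -2.2]
finger_gap: 0.0207
gripper_force: 79.8
```

apply_moves:
  motion: "0 0 -0.25 0 0; 0 -0.1 -0.25 0 0; 0 -0.2 -0.2 0 0; 0 -0.2 0 0 0; 0 0 0 0 0"

```text
time_s: 16.77
eef_pos: [0.5114, -0.0502, 0.2996]
ee_rot: [-179.9, 0.1, -175.2]
force: [-0.6, -0.3, -3.7]
finger_gap: 0.0212
gripper_force: 79.8
```

Run:
```python
from h import *
c=manip.camera("wrist"); np.savez("w5.npz",**c); save(c,"pics/w5.png")
s=manip.get_state(); print(s["eef_pos"],s["ee_rot"])
cv2.imwrite("pics/w5b.png",cv2.resize(cv2.imread("pics/w5.png"),(800,600)))
```

```text
[ 0.51086986 -0.04886099  0.29876991] [-1.79991739e+02  3.15387709e-02 -1.75182787e+02]
```

View pics/w5b.png

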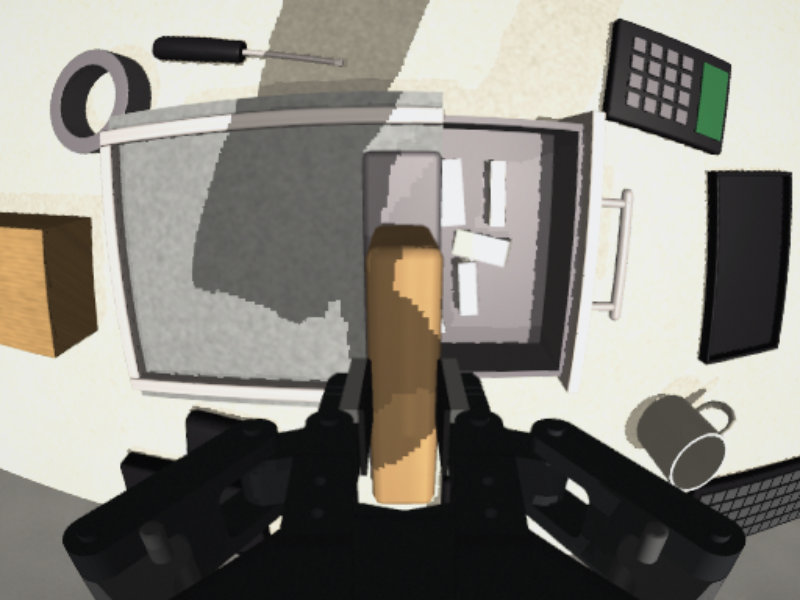

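Four offcuts lie in the drawer at (453,190), (495,193), (482,247), (467,290); the fifth is likely behind the grip near (443,328). The top is clear where visible. I'll check again on the way to the tray.

apply_moves:
  motion: "-0.02 0.351 0 0 0; -0.02 0.351 0 0 0; -0.02 0.351 0 0 0; -0.02 0.351 0 0 0; -0.02 0.351 0 0 0"

```text
time_s: 17.23
eef_pos: [0.5046, 0.1303, 0.2981]
ee_rot: [180.0, -0.1, -175.1]
force: [1.1, 0.4, -3.0]
finger_gap: 0.0213
gripper_force: 79.9
```

apply_moves:
  motion: "-0.02 0.351 0 0 0; -0.02 0.351 0 0 0; -0.02 0.351 0 0 0; -0.02 0.351 0 0 0; -0.02 0.351 0 0 0"

```text
time_s: 17.65
eef_pos: [0.4991, 0.3062, 0.298]
ee_rot: [180.0, -0.1, -175.0]
force: [1.7, -0.3, -1.7]
finger_gap: 0.0212
gripper_force: 79.9
```

apply_moves:
  motion: "-0.02 0.351 0 0 0; -0.02 0.351 0 0 0; 0 0 0 -1 0; 0 0 0 -1 0; 0 0 0 -0.95 0"

```text
time_s: 18.07
eef_pos: [0.4971, 0.3756, 0.2973]
ee_rot: [-180.0, -0.1, -162.9]
force: [-0.8, -0.4, -2.4]
finger_gap: 0.0214
gripper_force: 80.1
```

apply_moves:
  motion: "0 0 0 0 0; 0 0 0 0 0; 0 0 0 0 0; 0 0 0 0 0; 0 0 0 0 0"

```text
time_s: 18.48
eef_pos: [0.4981, 0.3742, 0.2982]
ee_rot: [180.0, -0.0, -163.3]
force: [-0.1, -0.3, -1.6]
finger_gap: 0.0211
gripper_force: 80.1
```

Run:
```python
from h import *
w=manip.camera("wrist"); t=manip.camera("top"); s=manip.camera("scene")
for n,c in (("w6",w),("t6",t),("s6",s)): save(c,f"pics/{n}.png")
r=lambda a,x:cv2.resize(a,x,interpolation=cv2.INTER_CUBIC)
a=r(t["pixels"][150:260,180:350],(400,259)); b=r(s["pixels"][150:240,170:345],(400,206)); W=r(w["pixels"],(400,300))
o=np.zeros((560,800,3),np.uint8); o[:259,:400]=a; o[:206,400:]=b; o[260:560,:400]=W
cv2.imwrite("pics/m6.png",o[:,:,::-1])
q=manip.get_state(); print(q["eef_pos"],q["ee_rot"])
```

```text
[0.49816121 0.37425203 0.29828091] [ 1.79996588e+02  6.75322339e-03 -1.63275059e+02]
```

View pics/m6.png

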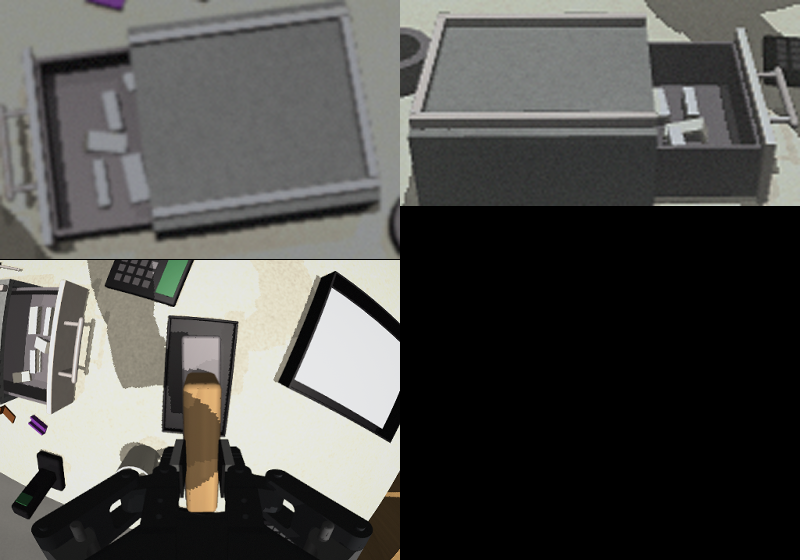

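The top is clear and five white pieces lie in the drawer (top-crop (112,110), (106,141), (102,183), (135,178), (129,80)). Placing the scraper.

apply_moves:
  motion: "0 0 0.25 0 0; 0 0 0.25 0 0; 0 0 0.25 0 0; 0 0 0.25 0 0; 0 0 0.25 0 0"

```text
time_s: 19.05
eef_pos: [0.498, 0.3742, 0.1722]
ee_rot: [180.0, 0.0, -163.3]
force: [-0.1, 0.0, -3.4]
finger_gap: 0.0211
gripper_force: 80.1
```

apply_moves:
  motion: "0 0 0.25 0 0; 0 0 0.25 0 0; 0 0 0.25 0 0; 0 0 0.15 0 0; 0 0 0.08 0 0"

```text
time_s: 19.47
eef_pos: [0.4972, 0.3737, 0.0728]
ee_rot: [-180.0, -0.2, -163.3]
force: [-0.6, -0.1, -2.4]
finger_gap: 0.0209
gripper_force: 80.0
```

apply_moves:
  motion: "0 0 0.04 0 0; 0 0 0.02 0 0; 0 0 0 0 0; 0 0 0 0 0; 0 0 0 0 0"

```text
time_s: 19.88
eef_pos: [0.4986, 0.3747, 0.0703]
ee_rot: [180.0, 0.1, -163.2]
force: [-0.9, 0.0, -2.8]
finger_gap: 0.0213
gripper_force: 80.0
```

apply_moves:
  motion: "0 0 0.01 0 0; 0 0 0.01 0 0; 0 0 0 0 0; 0 0 0 0 0; 0 0 0 0 0"

```text
time_s: 20.3
eef_pos: [0.4986, 0.3745, 0.0687]
ee_rot: [180.0, 0.1, -163.2]
force: [-1.3, -1.5, 6.1]
finger_gap: 0.0212
gripper_force: 81.2
```

apply_moves:
  motion: "0 0 0 0 0.4; 0 0 0 0 0.7; 0 0 0 0 1; 0 0 0 0 1; 0 0 0 0 1"

```text
time_s: 20.72
eef_pos: [0.4982, 0.3744, 0.0671]
ee_rot: [-180.0, -0.0, -163.2]
force: [0.1, 0.1, -0.6]
finger_gap: 0.0801
gripper_force: 0.0
```

apply_moves:
  motion: "0 0 0 0 1; 0 0 -0.1 0 1; 0 0 -0.2 0 1; 0 0 -0.25 0 1; 0 0 -0.25 0 1"

```text
time_s: 21.13
eef_pos: [0.4979, 0.3742, 0.1485]
ee_rot: [-180.0, -0.0, -163.2]
force: [0.6, 0.8, 0.4]
finger_gap: 0.0852
gripper_force: 0.0
```

apply_moves:
  motion: "0 0 -0.25 0 1; 0 0 -0.25 0 1; 0 0 -0.2 0 1; 0 0 0 0 1; 0 0 0 0 1"

```text
time_s: 21.55
eef_pos: [0.4985, 0.3746, 0.2188]
ee_rot: [180.0, 0.2, -163.2]
force: [-0.3, 0.1, -0.0]
finger_gap: 0.0855
gripper_force: 0.0
```

Run:
```python
from h import *
w=manip.camera("wrist"); save(w,"pics/w7.png"); np.savez("w7.npz",**w)
cv2.imwrite("pics/w7b.png",cv2.resize(cv2.imread("pics/w7.png"),(800,600)))
q=manip.get_state(); print(q["eef_pos"],q["ee_rot"])
```

```text
[0.4980647  0.37434651 0.21745454] [ 1.79994840e+02  3.04443204e-02 -1.63234470e+02]
```

View pics/w7b.png

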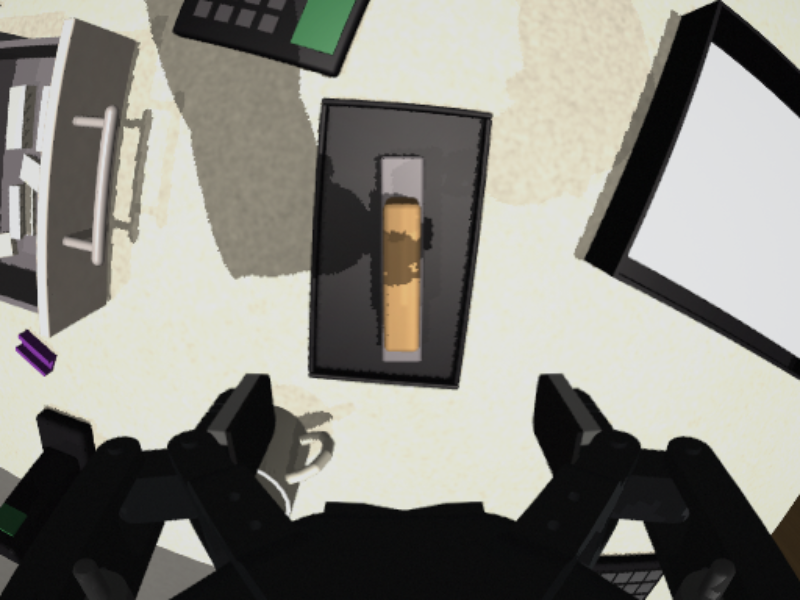

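The scraper stands centred and flat in the tray ((402,260), grip at mid-tray). Now the drawer.

apply_moves:
  motion: "0 0 0 1 0; 0 0 0 1 0; 0 0 0 0.95 0; 0.05 -0.35 0 0 0; 0.05 -0.35 0 0 0"

```text
time_s: 22.02
eef_pos: [0.4933, 0.3038, 0.2151]
ee_rot: [-179.9, -0.2, -174.9]
force: [0.5, -0.4, -0.5]
finger_gap: 0.0256
gripper_force: 0.0
```

apply_moves:
  motion: "0.05 -0.35 0 0 0; 0.05 -0.35 0 0 0; 0.05 -0.35 0 0 0; 0 0 0 0 0; 0 0 0 0 0"

```text
time_s: 22.43
eef_pos: [0.4879, 0.1962, 0.2165]
ee_rot: [-180.0, -0.1, -175.2]
force: [0.8, -0.1, 0.0]
finger_gap: 0.0
gripper_force: 0.0
```

apply_moves:
  motion: "0 0 0.3 0 0; 0 0 0.3 0 0; 0 0 0.3 0 0; 0 0 0.3 0 0; 0 0 0.27 0 0"

```text
time_s: 22.85
eef_pos: [0.4874, 0.1988, 0.0678]
ee_rot: [180.0, -0.1, -175.0]
force: [0.2, 1.1, -0.7]
finger_gap: -0.0003
gripper_force: 0.0
```

apply_moves:
  motion: "0 0 0 0 0; 0 -0.1 0 0 0; 0 -0.1 0 0 0; 0 -0.1 0 0 0; 0 -0.1 0 0 0"

```text
time_s: 23.27
eef_pos: [0.4928, 0.157, 0.0717]
ee_rot: [180.0, 0.1, -175.0]
force: [-0.1, -0.1, -0.2]
finger_gap: -0.0004
gripper_force: 0.0
```

apply_moves:
  motion: "0 -0.08 0 0 0; 0 -0.08 0 0 0; 0 -0.08 0 0 0; 0 -0.08 0 0 0; 0 -0.08 0 0 0"

```text
time_s: 23.68
eef_pos: [0.4953, 0.1175, 0.0703]
ee_rot: [180.0, 0.0, -175.0]
force: [0.4, 5.1, 0.8]
finger_gap: -0.0002
gripper_force: 2.1
```

apply_moves:
  motion: "0 -0.08 0 0 0; 0 -0.08 0 0 0; 0 -0.08 0 0 0; 0 -0.08 0 0 0; 0 -0.08 0 0 0"

```text
time_s: 24.1
eef_pos: [0.4986, 0.0776, 0.0701]
ee_rot: [180.0, -0.0, -175.0]
force: [-1.2, 1.5, 0.4]
finger_gap: 0.0001
gripper_force: 0.8
```

apply_moves:
  motion: "0 -0.06 0 0 0; 0 -0.06 0 0 0; 0 -0.06 0 0 0; 0 -0.05 0 0 0; 0 -0.03 0 0 0"

```text
time_s: 24.52
eef_pos: [0.501, 0.0518, 0.0701]
ee_rot: [-180.0, -0.0, -175.1]
force: [-0.9, 1.0, -0.0]
finger_gap: -0.0001
gripper_force: 0.6
```

apply_moves:
  motion: "0 -0.03 0 0 0; 0 -0.03 0 0 0; 0 -0.03 0 0 0; 0 -0.03 0 0 0; 0 0 0 0 0"

```text
time_s: 24.93
eef_pos: [0.5023, 0.0399, 0.0702]
ee_rot: [-180.0, 0.0, -175.1]
force: [0.2, 0.0, 0.0]
finger_gap: -0.0002
gripper_force: 0.0
```

apply_moves:
  motion: "0 -0.03 0 0 0; 0 -0.03 0 0 0; 0 -0.03 0 0 0; 0 -0.03 0 0 0; 0 0 0 0 0"

```text
time_s: 25.35
eef_pos: [0.5033, 0.0278, 0.0702]
ee_rot: [-180.0, 0.0, -175.1]
force: [-0.6, 1.5, 0.1]
finger_gap: 0.0003
gripper_force: 0.0
```

apply_moves:
  motion: "0 0.02 -0.08 0 0; 0 -0.03 0 0 0; 0 -0.03 0 0 0; 0 -0.02 0 0 0; 0 0 0 0 0"

```text
time_s: 25.77
eef_pos: [0.5037, 0.0221, 0.0782]
ee_rot: [-180.0, 0.0, -175.1]
force: [0.4, -0.1, -0.7]
finger_gap: -0.0001
gripper_force: 0.0
```

Run:
```python
from h import *
t=manip.camera("top"); s=manip.camera("scene"); save(t,"pics/t8.png"); save(s,"pics/s8.png")
r=lambda a,x:cv2.resize(a,x,interpolation=cv2.INTER_CUBIC)
o=np.zeros((560,800,3),np.uint8); o[:,:400]=0
o[:280,:]=r(t["pixels"][160:260,140:426],(800,280)); o[280:]=r(s["pixels"][150:250,170:456],(800,280))
cv2.imwrite("pics/m8.png",o[:,:,::-1]); q=manip.get_state(); print(q["eef_pos"],q["force"])
```

```text
[0.5034354  0.02233219 0.07799995] [-0.26478437  0.8065128   0.63795404]
```

View pics/m8.png

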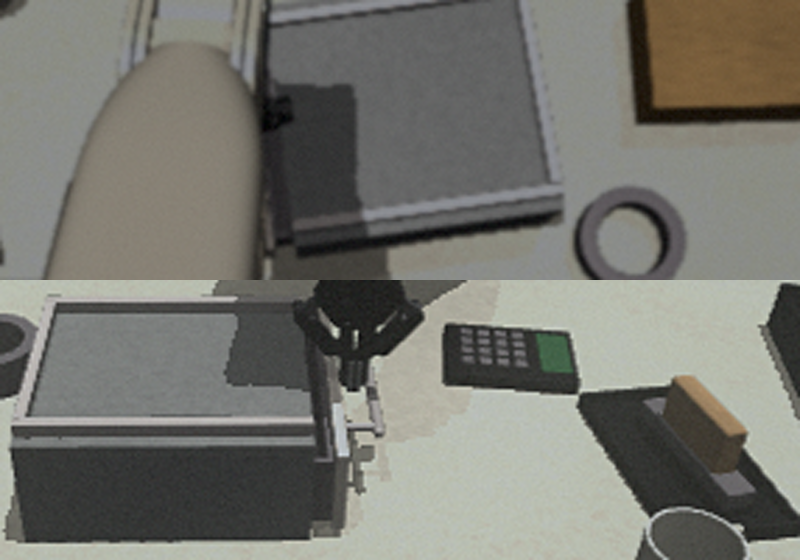

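The drawer plate still stands roughly 15 mm off the unit's front (scene crop (320–345,440)). Raising a little and pushing on.

apply_moves:
  motion: "0 0.01 -0.07 0 0; 0 -0.03 0 0 0; 0 -0.03 0 0 0; 0 -0.03 0 0 0; 0 0 0 0 0"

```text
time_s: 26.28
eef_pos: [0.5044, 0.014, 0.0852]
ee_rot: [-180.0, 0.0, -175.1]
force: [-0.3, 0.2, 0.5]
finger_gap: -0.0
gripper_force: 0.0
```

apply_moves:
  motion: "0 -0.02 0 0 0; 0 -0.02 0 0 0; 0 -0.02 0 0 0; 0 0 0 0 0; 0 0 0 0 0"

```text
time_s: 26.7
eef_pos: [0.5048, 0.0083, 0.0851]
ee_rot: [-180.0, -0.0, -175.1]
force: [0.1, 0.4, -0.0]
finger_gap: 0.0
gripper_force: 0.0
```

apply_moves:
  motion: "0 -0.02 0 0 0; 0 -0.02 0 0 0; 0 -0.02 0 0 0; 0 -0.02 0 0 0; 0 0 0 0 0"

```text
time_s: 27.12
eef_pos: [0.5054, 0.0007, 0.0851]
ee_rot: [180.0, -0.0, -175.0]
force: [-0.8, 3.4, 0.8]
finger_gap: -0.0
gripper_force: 1.6
```

apply_moves:
  motion: "0 -0.02 0 0 0; 0 -0.02 0 0 0; 0 -0.02 0 0 0; 0 0 0 0 0; 0 0 0 0 0"

```text
time_s: 27.53
eef_pos: [0.5059, -0.0054, 0.0851]
ee_rot: [180.0, -0.0, -175.0]
force: [-1.1, 3.5, -0.3]
finger_gap: -0.0002
gripper_force: 1.6
```

apply_moves:
  motion: "0 -0.02 0 0 0; 0 -0.01 0 0 0; 0 -0.01 0 0 0; 0 0 0 0 0; 0 0 0 0 0"

```text
time_s: 27.95
eef_pos: [0.5059, -0.0059, 0.0851]
ee_rot: [179.6, 0.0, -174.9]
force: [-1.4, 21.8, 2.5]
finger_gap: 0.0001
gripper_force: 10.9
```

Run:
```python
from h import *
q=manip.get_state(); print(q["eef_pos"],q["force"]); p=q["eef_pos"]
c=manip.camera("scene"); save(c,"pics/s9.png"); print("tcp",proj(c,p),"tip",proj(c,p-[0,0,.025]))
for cam in("scene","wrist"):
  C=c if cam=="scene" else manip.camera("wrist")
  for r in manip.outline_of("drawer_handle",cam)[:2]:
    v,u=np.nonzero(r["pixels"]); print(cam,r["score"],r["uv"],u.min(),u.max(),v.min(),v.max())
F=np.array([.5075,-.023]);n=np.array([-.0872,.9962]);P=np.array([.9962,.0872])
for d in(.037,.047,.057):
  for t in(-.055,0,.055): print(d,t,proj(c,[*(F+d*n+t*P),.075]).round(1))
g=cv2.cvtColor(c["pixels"],cv2.COLOR_RGB2GRAY)
print(g[282-12-0:296,285:312:1][:0])
for row in range(190,240,5): print(row,g[row,278:318].tolist())
```

```text
[ 0.5058723  -0.00593922  0.08509173] [-1.4159061  21.84844887  2.53418678]
tcp [285.04012692 188.6176466 ] tip [284.64524439 195.78711135]
scene 0.59 [282.5, 200.2] 281 298 181 237
scene 0.28 [165.7, 175.6] 149 182 162 192
0.037 -0.055 [290.2 180.5]
0.037 0 [291.9 191.5]
0.037 0.055 [293.9 203.5]
0.047 -0.055 [293.6 180.4]
0.047 0 [295.5 191.5]
0.047 0.055 [297.6 203.4]
0.057 -0.055 [297.  180.4]
0.057 0 [299.  191.4]
0.057 0.055 [301.3 203.4]
[]
190 [125, 124, 119, 90, 107, 108, 138, 180, 178, 183, 182, 181, 187, 187, 188, 179, 66, 86, 92, 119, 180, 171, 170, 169, 170, 175, 173, 174, 173, 174, 172, 174, 176, 177, 176, 171, 174, 176, 172, 176]
195 [125, 120, 128, 160, 185, 189, 177, 136, 174, 180, 184, 172, 174, 174, 172, 165, 104, 130, 157, 162, 148, 173, 174, 176, 175, 177, 179, 174, 174, 174, 174, 174, 172, 169, 174, 172, 172, 171, 174, 171]
200 [180, 177, 180, 177, 167, 189, 185, 176, 162, 84, 101, 175, 172, 176, 180, 174, 164, 111, 137, 160, 153, 139, 183, 180, 176, 174, 176, 178, 174, 175, 176, 178, 174, 179, 179, 178, 177, 173, 175, 178]
205 [64, 63, 71, 98, 148, 189, 189, 18
[... 635 characters left out ...]
, 187, 184, 184, 177, 177, 177, 173, 188, 185, 184, 183, 186, 187, 182, 185, 189, 184, 186, 186, 187, 186, 189]
225 [59, 59, 53, 58, 77, 82, 78, 91, 139, 184, 166, 81, 88, 99, 121, 189, 185, 183, 187, 186, 184, 185, 184, 185, 185, 184, 187, 183, 185, 189, 187, 186, 184, 185, 188, 182, 183, 185, 185, 186]
230 [61, 53, 59, 66, 77, 82, 81, 91, 154, 179, 176, 174, 178, 180, 187, 187, 188, 187, 186, 184, 186, 187, 187, 187, 188, 188, 183, 188, 184, 187, 189, 189, 185, 186, 185, 189, 184, 186, 183, 187]
235 [57, 59, 59, 64, 83, 81, 83, 120, 178, 172, 180, 176, 172, 173, 185, 185, 185, 187, 188, 186, 187, 186, 187, 192, 186, 186, 186, 184, 186, 184, 185, 185, 184, 185, 181, 184, 186, 184, 185, 185]
```

apply_moves:
  motion: "0 0.02 0 0 0; 0 0.02 0 0 0; 0 0.01 -0.1 0 0; 0 0 -0.2 0 0; 0 0 -0.2 0 0"

```text
time_s: 28.57
eef_pos: [0.5058, -0.0049, 0.1361]
ee_rot: [-179.9, -0.0, -175.1]
force: [1.1, 0.1, 0.1]
finger_gap: 0.0001
gripper_force: 0.0
```

apply_moves:
  motion: "0 0 -0.3 0 0; 0 0 -0.3 0 0; 0 0 -0.3 0 0; 0 0 -0.3 0 0; 0 0 0 0 0"

```text
time_s: 28.98
eef_pos: [0.5078, -0.0053, 0.2617]
ee_rot: [-179.8, 0.5, -175.1]
force: [-0.1, 0.0, -0.2]
finger_gap: -0.0
gripper_force: 0.0
```

Run:
```python
from h import *
q=manip.get_state(); print(q["eef_pos"],q["force"])
F=np.array([.5075,-.023]);n=np.array([-.0872,.9962]);P=np.array([.9962,.0872])
w=manip.camera("wrist"); save(w,"pics/w10.png"); np.savez("w10.npz",**w)
uf=lambda x:(((x[:2]-F)@n).round(4),((x[:2]-F)@P).round(4))
for r in manip.outline_of("drawer_handle","wrist")[:2]:
    v,u=np.nonzero(r["pixels"]); print("w",r["score"],u.min(),u.max(),v.min(),v.max())
    for vv in range(v.min(),v.max()+1,6):
        uu=u[v==vv]; 
        if len(uu): print(vv,uu.min(),uu.max(),uf(atw(w,(uu.min(),vv),.08)),uf(atw(w,(uu.max(),vv),.08)))
# sample brightness along unit axis at lateral offsets, at z=.1
def projw(c,p):
    T=c["cam_to_world"]; x=T[:3,:3].T@(np.array(p)-T[:3,3]); a=np.arctan2(np.hypot(x[0],x[1]),x[2]); return np.r_[c["cx"],c["cy"]]+c["fx"]*a*x[:2]/np.hypot(x[0],x[1])
g=cv2.cvtColor(w["pixels"],cv2.COLOR_RGB2GRAY)
for t in(-.09,-.07,.0,.03):
  o=[]
  for d in np.arange(-.02,.07,.003):
    u,v=projw(w,[*(F+d*n+t*P),.1]).round().astype(int); o.append(int(g[v,u]) if 0<=v<384 and 0<=u<512 else -1)
  print(t,o)
```

```text
[ 0.50775238 -0.00529074  0.26167148] [-0.14033644  0.01812389 -0.20970522]
w 0.85 241 289 57 237
57 245 251 (np.float64(0.0035), np.float64(-0.1229)) (np.float64(0.01), np.float64(-0.1228))
63 243 253 (np.float64(0.0013), np.float64(-0.116)) (np.float64(0.0123), np.float64(-0.1159))
69 242 254 (np.float64(0.0002), np.float64(-0.1092)) (np.float64(0.0134), np.float64(-0.1091))
75 241 254 (np.float64(-0.001), np.float64(-0.1025)) (np.float64(0.0134), np.float64(-0.1022))
81 242 254 (np.float64(0.0001), np.float64(-0.0957)) (np.float64(0.0134), np.float64(-0.0955))
87 242 254 (np.float64(0.0002), np.float64(-0.0889)) (np.float64(0.0133), np.float64(-0.0888))
93 242 254 (np.float64(0.0001), np.float64(-0.0821)) (np.float64(0.0133), np.float64(-0.0821))
99 242 254 (np.float64(0.0001), np.float64(-0.0754)) (np.float64(0.0133), np.float64(-0.0753))
105 242 254 (np.float64(-0.0), np.float64(-0.0687)) (np.float64(0.0133), np.float64(-0.0686))
111 242 254 (np.float64(0.0), np.float64(-0.0619)) (np.float64(0.0132), np.float64(-0.0619))
117 242 288 (np.float64(-0.0001), np.float64(-0.0552)) (np
[... 1879 characters left out ...]
0.0011), np.float64(0.0908)) (np.float64(0.0001), np.float64(0.0909))
-0.09 [96, 96, 97, 177, 179, 180, 178, 154, 231, 230, 231, 137, 226, 225, 225, 226, 224, 224, 226, 226, 223, 223, 223, 225, 222, 221, 225, 225, 225, 223, 224]
-0.07 [97, 117, 176, 182, 178, 181, 186, 166, 231, 231, 231, 94, 226, 226, 225, 217, 223, 226, 227, 229, 230, 224, 225, 230, 228, 224, 220, 222, 225, 222, 226]
0.0 [90, 93, 92, 93, 89, 89, 87, 124, 139, 156, 151, 167, 229, 229, 227, 202, 126, 139, 231, 230, 130, 179, 228, 167, 225, 222, 230, 230, 230, 230, 228]
0.03 [90, 94, 172, 171, 169, 172, 161, 219, 231, 231, 231, 167, 225, 222, 220, 224, 222, 231, 230, 231, 146, 198, 214, 167, 230, 230, 231, 231, 230, 231, 230]
```

The plate now lies at 0–12.7 mm from the front edge line and the bar at 46 mm, so it looks home. I'll confirm by pressing the bar from outside, where nothing else of the gripper can touch the unit.

apply_moves:
  motion: "0 0.3 0 0 0; 0 0.3 0 0 0; 0 0.32 0 0 0; 0 0 0.35 0 0; 0 0 0.35 0 0"

```text
time_s: 29.5
eef_pos: [0.4983, 0.0886, 0.1848]
ee_rot: [-180.0, 0.2, -174.9]
force: [0.3, -0.7, -1.3]
finger_gap: -0.0001
gripper_force: 0.0
```

apply_moves:
  motion: "0 0 0.35 0 0; 0 0 0.35 0 0; 0 0 0.35 0 0; 0 0 0.2 0 0; 0 0 0 0 0"

```text
time_s: 29.92
eef_pos: [0.4945, 0.0869, 0.0554]
ee_rot: [180.0, -0.5, -175.1]
force: [-0.5, 1.1, -0.6]
finger_gap: -0.0002
gripper_force: 0.0
```

apply_moves:
  motion: "0 -0.1 0 0 0; 0 -0.1 0 0 0; 0 -0.1 0 0 0; 0 -0.05 0 0 0; 0 0 0 0 0"

```text
time_s: 30.33
eef_pos: [0.5019, 0.0508, 0.0613]
ee_rot: [-180.0, 0.1, -175.1]
force: [-0.1, 0.2, 0.0]
finger_gap: 0.0001
gripper_force: 0.0
```

apply_moves:
  motion: "0 -0.03 0 0 0; 0 -0.03 0 0 0; 0 -0.03 0 0 0; 0 0 0 0 0; 0 0 0 0 0"

```text
time_s: 30.75
eef_pos: [0.5017, 0.0435, 0.0602]
ee_rot: [180.0, -0.0, -175.0]
force: [0.1, 0.7, -0.4]
finger_gap: 0.0002
gripper_force: 0.0
```

apply_moves:
  motion: "0 -0.02 0 0 0; 0 -0.02 0 0 0; 0 -0.02 0 0 0; 0 0 0 0 0; 0 0 0 0 0"

```text
time_s: 31.17
eef_pos: [0.5021, 0.0393, 0.0602]
ee_rot: [179.8, 0.0, -175.0]
force: [-0.2, 10.7, 0.3]
finger_gap: -0.0001
gripper_force: 5.3
```

apply_moves:
  motion: "0 -0.02 0 0 0; 0 -0.01 0 0 0; 0 0 0 0 0; 0 0 0 0 0; 0 0 0 0 0"

```text
time_s: 31.58
eef_pos: [0.5021, 0.0389, 0.0602]
ee_rot: [179.5, 0.0, -174.8]
force: [-1.4, 25.1, 2.8]
finger_gap: -0.0001
gripper_force: 12.0
```

apply_moves:
  motion: "0 0.1 0 0 0; 0 0.2 0 0 0; 0 0.2 0 0 0; 0 0 -0.3 0 0; 0 0 -0.3 0 0"

```text
time_s: 32.0
eef_pos: [0.4968, 0.0852, 0.1196]
ee_rot: [180.0, -0.2, -174.9]
force: [0.5, -0.2, -0.3]
finger_gap: -0.0002
gripper_force: 0.0
```

apply_moves:
  motion: "0 0 -0.3 0 0; 0 0 -0.3 0 0; 0 0 -0.3 0 0; 0 0 0 0 0; 0 0 0 0 0"

```text
time_s: 32.42
eef_pos: [0.499, 0.0843, 0.2115]
ee_rot: [-180.0, 0.2, -175.0]
force: [1.1, 0.1, -0.2]
finger_gap: 0.0003
gripper_force: 0.0
```

Run:
```python
from h import *
q=manip.get_state(); print(q["eef_pos"],q["force"])
F=np.array([.5075,-.023]);n=np.array([-.0872,.9962]);P=np.array([.9962,.0872])
uf=lambda x:(((x[:2]-F)@n).round(4),((x[:2]-F)@P).round(4))
w=manip.camera("wrist"); save(w,"pics/w11.png")
for r in manip.outline_of("drawer_handle","wrist")[:1]:
    v,u=np.nonzero(r["pixels"]); print(r["score"])
    for vv in range(v.min(),v.max()+1,12):
        uu=u[v==vv]
        if len(uu): print(vv,uf(atw(w,(uu.min(),vv),.1)),uf(atw(w,(uu.max(),vv),.075)))
for cam in("wrist","top"):
    if cam=="top": manip.camera("top")
    print(cam,[(r["score"],r["uv"]) for r in manip.recognise("scraper",cam)],[(round(r["score"],2),r["uv"]) for r in manip.recognise("offcut1",cam)])
```

```text
[0.49899356 0.08427824 0.21154227] [ 1.14610418  0.07690999 -0.21997482]
0.81
56 (np.float64(0.0124), np.float64(-0.12)) (np.float64(0.0033), np.float64(-0.1245))
68 (np.float64(0.0025), np.float64(-0.1097)) (np.float64(0.0295), np.float64(-0.1098))
80 (np.float64(0.0003), np.float64(-0.0986)) (np.float64(0.0293), np.float64(-0.0978))
92 (np.float64(0.0011), np.float64(-0.0872)) (np.float64(0.0292), np.float64(-0.0858))
104 (np.float64(-0.0004), np.float64(-0.0761)) (np.float64(0.0289), np.float64(-0.0739))
116 (np.float64(0.0002), np.float64(-0.0648)) (np.float64(0.0295), np.float64(-0.0619))
128 (np.float64(-0.0004), np.float64(-0.0535)) (np.float64(0.0525), np.float64(-0.0492))
140 (np.float64(-0.0002), np.float64(-0.0422)) (np.float64(0.0522), np.float64(-0.0373))
152 (np.float64(-0.0), np.float64(-0.0308)) (np.float64(0.0527), np.float64(-0.0252))
164 (np.float64(-0.0011), np.float64(-0.0192)) (np.float64(0.0521), np.float64(-0.013))
176 (np.float64(-0.0002), np.float64(-0.0074)) (np.float64(0.0515), np.float64(-0.0006))
188 (np.float64(-0.0014), np.float64(0.0046)) (np.float64(0.052), np.float64(0.012))
200 (np.float64(-0.0008), np.float64(0.0168)) (np.float64(0.0512), np.float64(0.025))
212 (np.float64(-0.0013), np.float64(0.0295)) (np.float64(0.0515), np.float64(0.0382))
224 (np.float64(-0.0008), np.float64(0.0424)) (np.float64(0.0506), np.float64(0.052))
236 (np.float64(-0.0005), np.float64(0.0559)) (np.float64(0.0282), np.float64(0.0667))
248 (np.float64(-0.0014), np.float64(0.0698)) (np.float64(0.0279), np.float64(0.0816))
260 (np.float64(-0.0014), np.float64(0.0843)) (np.float64(0.0227), np.float64(0.0974))
272 (np.float64(-0.0015), np.float64(0.0996)) (np.float64(0.0122), np.float64(0.1143))
wrist [(0.74, [465.8, 190.0])] [(0.35, [376.5, 38.6])]
top [(0.82, [106.6, 220.0])] []
```

The plate's back is flush with the front edge (0 to −1 mm), the scraper is in its tray, no offcut is visible outside, and the robot is clear.

```bash
python3 -c "
from station import manip
print(manip.sign_off())"
```

```text
the job is handed in; nothing more can be done
None
```

The job is handed in, with no verdict returned: all five offcuts were last seen in the drawer, the scraper is back flat in its tray, and the drawer is flush and held firm at 25 N. My first push on the handle ended up on the drawer plate, so I pressed the handle again to check.

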